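# Fit the tuck-under lid of a wooden workshop kit box

### The arm

A 7-joint arm with a two-finger parallel gripper is mounted at the origin on the work surface. World frame = base frame: x ahead of the robot, y to its left, z up, the work surface at z = 0. Lengths are in m, angles in rad, forces in N, time in s.
With the tool pointing down it reaches from about 0.425 to 0.925 m from the base axis. Payload 6.8 kg.
Tool frame: the origin (TCP) lies at the very end of the fingers, on their centre line; the grasp point (between the pads) lies 19 mm behind it; z points along the fingers, y is the line along which they close (so a half turn about z gives the same grasp; the last joint's range is limited). The gripper opens to 85 mm and grips with 20 to 120 N. Pads are 22 mm wide; open, the fingers measure 114 mm over their backs; the gripper's body (76 mm by 85 mm) begins 54 mm behind the grasp point. The pads swing forward as they close: fully open they stand 13 mm farther back than shut.
Start: joints at [-1.382, 0.477, 0.022, 1.555, -0.011, 1.109, -0.083], TCP at [0.197, 0.646, 0.231] pointing down, gripper open.
Joint ranges: [-2.96, 2.96], [-0.34, 2.1], [-1.41, 1.46], [0.24, 2.44], [-1.37, 4.51], [0.17, 1.92], [-2.96, 2.96]. Speed limits (rad/s): [2.39, 2.39, 3.14, 3.14, 3.14, 3.14, 3.14].

### API

Orientations are given as a rotation vector (axis times angle).
In Python, from bench import r gives the robot as it stands.
- The arm moves only by the shell command python3 -m jog 'ROWS' [FORCE]. ROWS is JSON, a list of rows, each an object of numbers: "fingers": the finger opening in m, from 0 to 0.0854; "x", "y", "z": the shift along the tool's x, y, z in m; "rx", "ry", "rz": the turn, a rotation vector about the tool's x, y, z in degrees. In form: [{"fingers": .., "x": .., "y": .., "z": .., "rx": .., "ry": .., "rz": ..}, ...]. A call has 1 to 8 rows; each row shifts and turns the commanded pose from where the row before left it, along the tool's axes as they then stand; what a row does not reach is not made up. A row lasts 1/8 s, in which the tool goes at most 62.5 mm and 10.7 degrees, less where a joint would pass 70% of its speed; a pose out of reach is approached as far as the arm can. A call is refused whole if a number of a shift passes 0.0625 or a number of a turn 10.7, either way. A call with a gripper value outside its range is refused whole. The fingers move at their own pace and stop on an object; FORCE is the grip in N (left out, the last holds). Time passes only in rows, so rows that do not move let the fingers close. It gives the time, the measured TCP pose, the force, the opening and the grip force at its end, in the units of the state.
- r.get_obs(): the state, without advancing time (a new reading comes with each control period).
- r.grab_frame(name): name is "scene" or "top"; returns (picture, depth): 480x640x3 uint8, red, green, blue; 480x640 float32, m along the optical axis (not along the pixel's ray), 0 where there is no reading.
- r.get_calibration(name): a dict with "mtx" (3x3 intrinsics, pixels), "extrinsics" (4x4, takes a point from camera to world coordinates). Camera axes: x right, y down, z forward; pixel columns grow to the right and rows downward; lengths in m; the calibration is good to about 2 mm. A picture is of the moment at which its call begins. get_calibration takes no time and is no camera call.
- r.hand_in(): hands the job in; it is judged then, once.
Trained networks look in the newest picture that a camera, given by its name, has taken for a name from the list of things; names that differ only in an ending like _2 or _b are one class to them, and where a whole thing is asked for, a point or a joint stands for the part that bears it (a point fixed in the world has none). Each returns a list of dicts, best first, with "score" (0 to 1); they miss things now and then, are a little off and sometimes report something else, mostly with a low value. They report only what shows in the picture. A call takes as long as a camera call. They do not tell look-alikes from the thing itself.
- r.search_frame(target, camera): "xyz" ([x, y, z] in m, in world coordinates, good to about 4 mm: the middle of the surface that is visible of it).
- r.landmark_of(target, camera): "xyz" ([x, y, z] in m, in world coordinates, good to about 4 mm: a listed point, or the origin of a listed thing).
The state is a dict: "clock": time; "joints": joint angles; "qvel": joint speeds; "tau": joint torques, N m; "tcp_pos": TCP position; "orientation": TCP orientation; "contact_force": force on the tool from outside, world axes, zero at the start; "moment": the same for the moment, N m; "grip_width": finger opening in m; "gripper_force": force on a finger pad.
Only numpy, scipy, OpenCV 4.12 (cv2) and the standard library are available. Lean on these libraries where they do the work, as an engineer would, in place of code of your own. Each camera call takes 0.05 s, during which the arm holds its last target. There are 200 camera calls.

### The job

Lift the lid, the board with the grip bar, out of the slotted stand, lean it on the sloped rest with the grip bar upwards and its lower edge down at the ledge, and let go so that it rests there and can be taken again by its bar. Then close the kit box with it: tuck one end under the box's lip and lower the other until the lid lies flat on its seat inside the walls, grip bar up, and let go. Leave the plain board in the stand and all other things where they are.

Things in the scene. Friction and masses are not known exactly. Their poses are not given: they have to be found in the camera images.
- lid_centre (a point): Centre of the lid's board: loose, plain wood, 130 mm long (its z axis), 100 wide (y), 8 thick (x), about 0.14 kg, a grip bar in the middle of its +x face. At the start it stands on a 100 mm edge in either slot of the stand, z up, bar towards the stand's +x. On the rest and in the box the bar faces up. The two 100 mm ends are alike: either may be tucked in.
- lid_bar (a point): Centre of the lid's grip bar, a wooden bar 50 mm long (z), 18 mm wide (y), standing 30 mm out (x) from the board's face. It is 19 mm out along x from lid_centre; same axes.
- blank_centre (a point): Centre of a plain board of the same size and axes without a grip bar, standing in the stand's other slot; it stays there.
- stand: Fixed wooden stand 120 x 120 mm, 36 mm high, origin at the centre of its underside, z up. Two slots run along its y, centred at x = -32 and +32 mm, 11 mm wide, 30 mm deep (slot floor 6 mm above the table). The boards stand loosely in them, up to 6 degrees off upright, 100 mm of each showing above.
- rest_foot (a point): Foot of the fixed wooden sloped rest: middle of the line where slope meets ledge, 30 mm above the table; z up, y along the ledge. A flat slope rises from here towards -x at 40 degrees from level, 84 mm long, 120 wide, 10 thick; beyond and under its upper end is free space: a leaning lid's top 46 mm overhangs. The ledge stands 14 mm square off the slope.
- rest_lean (a point): Where lid_centre is when the lid lies on the slope with its lower edge at the ledge: 65 mm up the slope from rest_foot and 4 mm off it. Same axes as rest_foot.
- box_seat (a point): Where lid_centre is when the lid is home: middle of the fixed wooden kit box's opening, 54 mm above the table; z up, x along the box to its lip end. Opening 135 mm (x) by 108 (y), walls 10 thick. The lid lies on a seat 50 mm above the table (4 mm below this point), 6 to 8 mm wide all round inside. The side walls and the -x wall end 60 mm above the table.
- box_lip (a point): Middle of the lower inner edge of the box's lip, a bar across its whole width at the +x end; axes as box_seat, which is 53.5 mm to -x. It is 65 mm above the table, 15 mm above the seat; the lip is 10 mm thick (top at 75 mm) and overhangs the opening by 14 mm: the end wall's inner face is 14 mm to +x of this point. So the lid only goes in tilted, one end first.
- sander: Loose cork sanding block 85 x 45 x 35 mm; a bystander to be left alone. Origin at its underside.
- tape: Loose tape measure about 70 x 36 x 62 mm; a bystander to be left alone. Origin at its underside.
- glue: Loose pale glue bottle, 52 mm across, 150 mm high; a bystander to be left alone. Origin at its underside.
- varnish: Loose amber jar, 70 mm across, 85 mm high; a bystander to be left alone. Origin at its underside.
- hammer: Loose hammer 260 mm long; a bystander to be left alone. Origin at its underside.
- cup: Loose pale cup, 76 mm across, 90 mm high; a bystander to be left alone. Origin at its underside.
Things that resemble listed ones, but are neither listed nor needed, are in the scene too. What is shaped like the part that bears lid_centre but green or pink is not meant.

How it is judged:
On the way:
1. the lid leans on the sloped rest, grip bar up, lower edge at the ledge, let go and at rest (distance between lid_centre and rest_lean below 0.02 m and angle between lid_centre's own x axis and vertical between 0.58 and 0.82 rad and angle between the y axis of lid_centre and the y axis of rest_lean, either way round below 0.2 rad and contact force between the fingers and lid below 0.1 N and linear speed of lid below 0.02 m/s), for 0.3 s.
At the end, for the whole second after the job is handed in: The lid lies home in the kit box: its centre within 6 mm along, 7 mm across and 3 mm in height of box_seat (so one end is under the lip), flat within 0.04 rad, grip bar up, square to the box within 0.09 rad, and at rest (x of lid_centre in the frame of box_seat between -0.006 and 0.006 m and y of lid_centre in the frame of box_seat between -0.007 and 0.007 m and z of lid_centre in the frame of box_seat between -0.003 and 0.003 m and angle between lid_centre's own x axis and vertical below 0.04 rad and angle between the y axis of lid_centre and the y axis of box_seat, either way round below 0.09 rad and linear speed of lid below 0.01 m/s and angular speed of lid below 0.1 rad/s); the robot touches nothing.
It fails at once if the plain board is moved more than 40 mm or taken out of the stand (distance of blank_centre from where it was at the start of the episode above 0.04 m).
It fails at once if another loose thing (sanding block, tape measure, bottle, jar, hammer, cup) is pushed or knocked more than 30 mm (distance of any of sander, tape, glue, varnish, hammer, cup from where it was at the start of the episode above 0.03 m).
It also fails if it takes over 70 s, if anything falls off the work surface, if the arm or the gripper's body presses on something with over 40 N, if the wrist force passes 120 N, or if a joint passes its speed limit or range.

## Working session

There is one attempt and no reset: what is moved stays moved. The work goes in short steps, Python scripts to look and compute and a shell command to move; the robot and the scene stay as the last step left them, time stands still between calls to the robot, and variables do not carry over. Pictures are saved under pics/ and viewed, at most 10 in all, crops included, and the job is handed in when it is done.

```bash
ls; mkdir -p pics; python3 - <<'E'
from bench import r
import cv2,numpy as np
np.set_printoptions(precision=4,suppress=True)
for c in ("scene","top"):
    p,d=r.grab_frame(c); cv2.imwrite(f"pics/{c}0.png",p[:,:,::-1]); np.save(f"pics/{c}d.npy",d)
    k=r.get_calibration(c); print(c,k["mtx"].tolist(),k["extrinsics"])
    for t in "lid_centre lid_bar blank_centre stand rest_foot rest_lean box_seat box_lip".split():
        print(t,[(np.round(x["xyz"],3).tolist(),round(x["score"],2)) for x in r.landmark_of(t,c)][:4])
o=r.get_obs();print(o)
E
```

```text
pics
scene [[542.9206077101313, 0.0, 322.7057070136999], [0.0, 542.9206077101313, 231.73779687622454], [0.0, 0.0, 1.0]] [[-0.6388  0.4242 -0.6419  1.3233]
 [ 0.7693  0.3647 -0.5245  0.6852]
 [ 0.0116 -0.8289 -0.5593  0.754 ]
 [ 0.      0.      0.      1.    ]]
lid_centre [([0.567, 0.282, 0.074], 0.79), ([0.357, 0.389, 0.034], 0.79), ([0.322, 0.195, 0.032], 0.61), ([0.63, -0.298, 0.033], 0.3)]
lid_bar [([0.361, 0.391, 0.011], 0.66), ([0.324, 0.194, 0.014], 0.66), ([0.592, 0.286, 0.068], 0.64)]
blank_centre [([0.501, 0.285, 0.07], 0.82)]
stand []
rest_foot [([0.628, -0.295, 0.034], 0.61)]
rest_lean [([0.58, -0.289, 0.075], 0.79)]
box_seat [([0.542, 0.021, 0.057], 0.67)]
box_lip [([0.592, 0.03, 0.066], 0.69)]
top [[474.705372081837, 0.0, 315.6396298298869], [0.0, 474.705372081837, 239.2591903291026], [0.0, 0.0, 1.0]] [[ 0.0105 -0.9866  0.1627  0.4153]
 [-0.9999 -0.0113 -0.0043  0.0821]
 [ 0.0061 -0.1627 -0.9867  1.0483]
 [ 0.      0.      0.      1.    ]]
lid_centre [([0.326, 0.192, 0.032], 0.97), ([0.573, 0.282, 0.072], 0.73), ([0.363, 0.393, 0.034], 0.63)]
lid_bar [([0.588, 0.282, 0.0
[... 169 characters left out ...]
[0.629, -0.296, 0.029], 0.92)]
rest_lean [([0.584, -0.29, 0.076], 0.68)]
box_seat [([0.54, 0.021, 0.054], 0.91)]
box_lip [([0.592, 0.032, 0.064], 0.57), ([0.59, 0.281, 0.072], 0.25)]
{'clock': 0.9, 'joints': array([-1.3821,  0.477 ,  0.0224,  1.5554, -0.0115,  1.1093, -0.0831]), 'qvel': array([ 0.0005, -0.0009, -0.0021,  0.0016,  0.0015,  0.0012, -0.0011]), 'tau': array([  0.0002, -59.6305,   1.6061, -28.1539,   0.0124,   0.0017,
        -0.    ]), 'tcp_pos': array([0.1974, 0.6455, 0.2313]), 'orientation': array([-0.4646, -3.107 , -0.0001]), 'contact_force': array([0.7054, 0.2067, 0.3366]), 'moment': array([-0.0572, -0.    ,  0.0233]), 'gripper_force': 0.0, 'grip_width': 0.08509704974457151}
```

View pics/scene0.png

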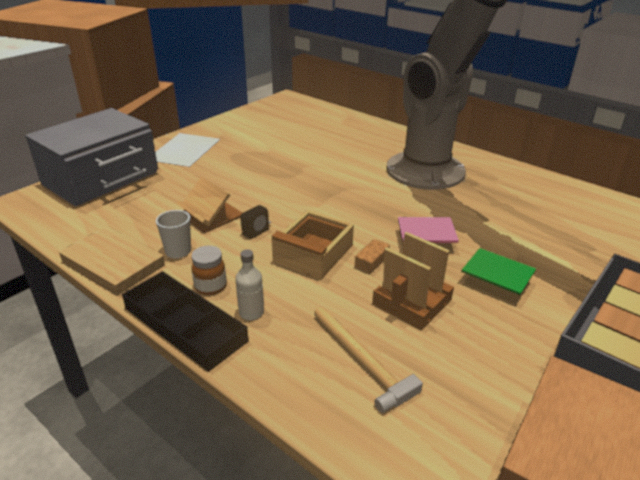

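View pics/top0.png

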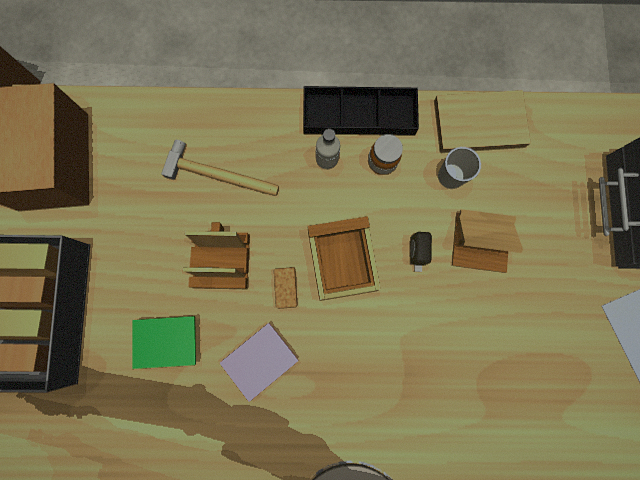

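The scene shows the stand at (413,285), with the lid (bar to the viewer) in the front slot and the plain board behind. The box is at (313,243) and the rest at (220,212). In the top view the lid is at (218,240), the box at (343,257) with its lip up, the rest at (485,240) and the tape at (420,248). Next I'll get yaws from the depth.

```bash
cat > h.py <<'E'
from bench import r
import numpy as np,cv2
np.set_printoptions(precision=4,suppress=True)
def cloud(c,d):
    k=r.get_calibration(c); K=k["mtx"]; E=np.array(k["extrinsics"])
    v,u=np.mgrid[:480,:640]; P=np.stack([(u-K[0][2])/K[0][0]*d,(v-K[1][2])/K[1][1]*d,d],-1)
    W=P@E[:3,:3].T+E[:3,3]; W[d<=0]=np.nan; return W
def box(W,lo,hi): return W[np.all((W>lo)&(W<hi),-1)]
E
python3 - <<'E'
from h import *
W={c:cloud(c,np.load(f"pics/{c}d.npy")) for c in("scene","top")}
def plane(P,n=300,t=.002):
    best=None;g=np.random.default_rng(0)
    for _ in range(n):
        a=P[g.choice(len(P),3,False)];m=np.cross(a[1]-a[0],a[2]-a[0]);l=np.linalg.norm(m)
        if l<1e-7: continue
        m/=l;i=abs((P-a[0])@m)<t
        if best is None or i.sum()>best.sum():best=i
    Q=P[best];c=Q.mean(0);m=np.linalg.svd(Q-c)[2][2];return m*np.sign(m[2]+1e-9),c,Q,P[~best]
def rect(Q):
    (c,s,a)=cv2.minAreaRect(Q[:,:2].astype(np.float32));return np.round(c,4),np.round(s,4),round(a,1)
for c in W:
    print(c,"REST"); P=box(W[c],[.5,-.4,.015],[.7,-.2,.16])
    for _ in range(3):
        if len(P)<60:break
        m,q,Q,P=plane(P); print(m,q,len(Q),Q.min(0),Q.max(0), "ang",np.degrees(np.arccos(abs(m[2]))),"yaw",np.degrees(np.arctan2(m[1],m[0])))
    print("BOX")
    B=box(W[c],[.44,-.08,.045],[.66,.12,.09])
    for lo,hi in((.055,.064),(.070,.08),(.046,.054)):
        Q=B[(B[:,2]>lo)&(B[:,2]<hi)]; print(lo,len(Q),rect(Q) if len(Q)>10 else '', Q[:,2].mean())
    print("STAND")
    P=box(W[c],[.45,.2,.05],[.62,.38,.16])
    for _ in range(3):
        if len(P)<60:break
        m,q,Q,P=plane(P); print(m,q,len(Q),Q.min(0),Q.max(0),"yaw",np.degrees(np.arctan2(m[1],m[0])))
    Q=box(W[c],[.45,.2,.031],[.62,.38,.04]);print(rect(Q),len(Q))
    Q=box(W[c],[.45,.2,.10],[.62,.38,.16]);
    for lo,hi in ((.47,.54),(.54,.62)):
        q=Q[(Q[:,0]>lo)&(Q[:,0]<hi)];z=np.percentile(q[:,2],98);t=q[q[:,2]>z-.006];print("top edge",z,t.min(0),t.max(0),t.mean(0),np.degrees(np.arctan2(*(np.polyfit(t[:,1],t[:,0],1)[:1].tolist()+[1]))))
    print("BYST",*[(n,np.round(box(W[c],lo,hi).max(0),3)) for n,lo,hi in(("tape",[.48,-.2,.01],[.6,-.11,.1]),)])
E
python3 - <<'E'
import cv2
a=cv2.imread('pics/scene0.png');b=cv2.imread('pics/top0.png')
A=cv2.resize(a[170:260,165:290],(500,360),interpolation=2);B=cv2.resize(b[190:290,400:530],(468,360),interpolation=2)
C=cv2.resize(a[220:330,360:470],(400,400),interpolation=2)
o=cv2.hconcat([A,B]);o=cv2.resize(o,(800,int(360*800/968)));cv2.imwrite('pics/c1.png',o)
E
```

```text
scene REST
[ 0.6272 -0.0878  0.7739] [ 0.5993 -0.2919  0.057 ] 752 [ 0.5607 -0.3575  0.0253] [ 0.6465 -0.2262  0.0844] ang 39.293414015677 yaw -7.965905274513475
[ 0.6325 -0.0825  0.7702] [ 0.6073 -0.2771  0.0484] 222 [ 0.5627 -0.3538  0.0217] [ 0.6424 -0.229   0.081 ] ang 39.631384680955065 yaw -7.434213369162087
[ 0.5139 -0.0649  0.8554] [ 0.6162 -0.2976  0.0543] 147 [ 0.5629 -0.3601  0.034 ] [ 0.655  -0.2278  0.0855] ang 31.196513460748207 yaw -7.198116376407014
BOX
0.055 677 (array([0.5411, 0.018 ]), array([0.1606, 0.1313]), 10.2) 0.05928263892439807
0.07 462 (array([0.6055, 0.0304]), array([0.0297, 0.1296]), 8.9) 0.07446042629114089
0.046 520 (array([0.5413, 0.0184]), array([0.1599, 0.1306]), 10.5) 0.04978721072641708
STAND
[-0.9985  0.0185  0.0514] [0.5781 0.2847 0.1   ] 1117 [0.5731 0.2324 0.0501] [0.5823 0.3333 0.1383] yaw 178.9405130875643
[-1.      0.0026  0.0041] [0.5086 0.2887 0.104 ] 968 [0.5064 0.2324 0.05  ] [0.5109 0.334  0.1381] yaw 179.85372734882787
[-0.9959 -0.0593  0.0682] [0.5769 0.2972 0.0969] 182 [0.5702 0.2343 0.0502] [0.5829 0.3339 0.1387] yaw -176.595176806
[... 1090 characters left out ...]
73  0.0089  0.0728] [0.5698 0.2839 0.1014] 533 [0.5653 0.2341 0.0505] [0.5754 0.3342 0.1398] yaw 179.49116174056618
[-0.9996  0.0123  0.026 ] [0.501  0.2827 0.1096] 292 [0.4995 0.2335 0.0502] [0.5049 0.3333 0.1403] yaw 179.2938087532061
[-0.0024 -0.0017  1.    ] [0.5441 0.2847 0.1361] 170 [0.5008 0.2351 0.1339] [0.5798 0.3334 0.1382] yaw -143.84888337573247
(array([0.5354, 0.287 ]), array([0.1212, 0.1188]), 89.6) 1914
top edge 0.13944599827904056 [0.4998 0.2343 0.1335] [0.5079 0.3328 0.1403] [0.5039 0.2826 0.1363] 0.4057624330281294
top edge 0.13869489316490152 [0.5704 0.2351 0.1328] [0.58   0.3334 0.1398] [0.5752 0.2852 0.136 ] 0.61915612586177
BYST ('tape', array([ 0.598, -0.129,  0.067]))
```

View pics/c1.png

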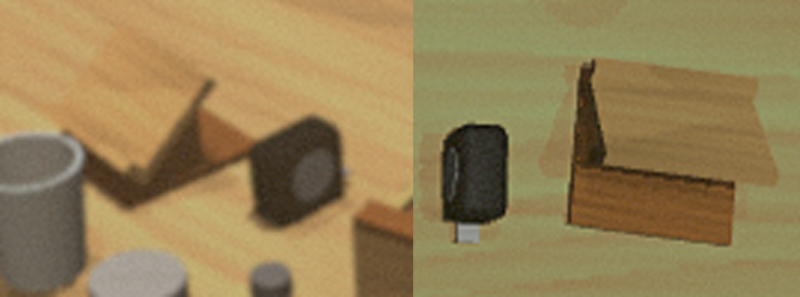

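The left crop shows the rest from the scene camera: its slope is at (140,100), with the bracket under it. The right crop is from above, with the slope at (680,120), its ledge along the top edge, and the tape at (475,175). The slope faces +x at a yaw of about -7.3°, the box yaw is about 10.2°, and the lid stands in the +x slot leaning about 3.5°. Next I'll move to a pre-grasp pose.

```bash
cat >> h.py <<'E'
from scipy.spatial.transform import Rotation as Ro
def tool(tilt,yaw):
    "tool y = world y turned by yaw; tool z down, tilted by tilt deg towards -x (pos) ; tool x ~ -world x"
    return Ro.from_euler('z',yaw,degrees=True)*Ro.from_euler('y',tilt,degrees=True)*Ro.from_matrix(np.diag([-1.,1,-1]))
def to(p,R):
    "tool-frame shift (mm, at present orientation) and turn (deg), and shift after turning"
    o=r.get_obs();C=Ro.from_rotvec(o["orientation"]);d=np.array(p)-o["tcp_pos"]
    print("t",round(o["clock"],2),"shift-now",C.inv().apply(d)*1e3,"turn",np.degrees((C.inv()*R).as_rotvec()),"shift-after",R.inv().apply(d)*1e3)
E
python3 - <<'E'
from h import *
print(tool(20,0).as_matrix()); g=np.array([.599,.285,.080]); R=tool(20,0); t=g+.019*R.as_matrix()[:,2]; print(t)
to(t-.12*R.as_matrix()[:,2],R)
print(r.get_obs()["joints"])
E
```

```text
[[-0.9397  0.     -0.342 ]
 [ 0.      1.      0.    ]
 [ 0.342   0.     -0.9397]]
[0.5925 0.285  0.0621]
t 0.9 shift-now [-522.4952 -217.1712   56.3882] turn [  2.9725  19.8518 -16.8342] shift-after [-429.1102 -360.505   -96.1497]
[-1.3821  0.477   0.0224  1.5554 -0.0115  1.1093 -0.0831]
```

```bash
python3 -m jog '[{"x":-0.055,"y":-0.025},{"x":-0.055,"y":-0.025},{"x":-0.055,"y":-0.025},{"x":-0.055,"y":-0.025},{"x":-0.055,"y":-0.025},{"x":-0.055,"y":-0.025},{"x":-0.055,"y":-0.025},{"x":-0.055,"y":-0.025}]' 80 && python3 -m jog '[{"rx":1,"ry":5,"rz":-4.2},{"rx":0.7,"ry":5,"rz":-4.2},{"rx":0.7,"ry":5,"rz":-4.2},{"rx":0.6,"ry":5,"rz":-4.2},{}]'; python3 - <<'E'
from h import *
R=tool(20,0);to([.6335,.285,.175],R);print(r.get_obs()["joints"])
E
```

```text
t 0.9 shift-now [-522.4531 -217.184    56.2972] turn [  2.9725  19.8518 -16.8342] shift-after [-429.0377 -360.505   -96.2202]
[-1.3821  0.477   0.0224  1.5554 -0.0115  1.1093 -0.0831]validation failed for argument at $[0]...
```

```bash
python3 -m jog '[{"fingers":0.085,"x":-0.055,"y":-0.025,"z":0,"rx":0,"ry":0,"rz":0},{"fingers":0.085,"x":-0.055,"y":-0.025,"z":0,"rx":0,"ry":0,"rz":0},{"fingers":0.085,"x":-0.055,"y":-0.025,"z":0,"rx":0,"ry":0,"rz":0},{"fingers":0.085,"x":-0.055,"y":-0.025,"z":0,"rx":0,"ry":0,"rz":0},{"fingers":0.085,"x":-0.055,"y":-0.025,"z":0,"rx":0,"ry":0,"rz":0},{"fingers":0.085,"x":-0.055,"y":-0.025,"z":0,"rx":0,"ry":0,"rz":0},{"fingers":0.085,"x":-0.055,"y":-0.025,"z":0,"rx":0,"ry":0,"rz":0},{"fingers":0.085,"x":-0.055,"y":-0.025,"z":0,"rx":0,"ry":0,"rz":0}]' 80; python3 - <<'E'
from h import *
R=tool(20,0);to([.6335,.285,.175],R);print(r.get_obs()["joints"])
E
```

```text
clock: 1.9
tcp_pos: [0.561, 0.3243, 0.2316]
orientation: [0.464, 3.107, 0.001]
contact_force: [0.6, 1.1, -0.3]
grip_width: 0.085
gripper_force: 0.0
t 1.9 shift-now [-80.7922 -16.4257  56.5946] turn [  2.9984  19.8724 -16.8128] shift-after [-87.4705 -39.2896  28.3789]
[-0.7352  0.4334  0.1575  1.6329 -0.075   1.0805  0.7174]
```

```bash
python3 -m jog '[{"fingers":0.085,"x":-0.04,"y":-0.008,"z":0,"rx":0,"ry":0,"rz":0},{"fingers":0.085,"x":-0.04,"y":-0.008,"z":0,"rx":0,"ry":0,"rz":0},{"fingers":0.085,"x":0,"y":0,"z":0,"rx":0.8,"ry":5,"rz":-4.2},{"fingers":0.085,"x":0,"y":0,"z":0,"rx":0.8,"ry":5,"rz":-4.2},{"fingers":0.085,"x":0,"y":0,"z":0,"rx":0.8,"ry":5,"rz":-4.2},{"fingers":0.085,"x":0,"y":0,"z":0,"rx":0.6,"ry":5,"rz":-4.2},{"fingers":0.085,"x":0,"y":0,"z":0,"rx":0,"ry":0,"rz":0}]' 80; python3 - <<'E'
from h import *
R=tool(20,0);to([.6335,.285,.175],R);print(r.get_obs()["joints"])
for t in("lid_bar","lid_centre"): 
  for c in ("scene","top"):
    r.grab_frame(c); print(t,c,[(np.round(x["xyz"],3).tolist(),round(x["score"],2)) for x in r.landmark_of(t,c) if x["xyz"][0]>.5 and x["xyz"][1]>0.2])
E
```

```text
clock: 2.78
tcp_pos: [0.6323, 0.2862, 0.2296]
orientation: [-0.004, -2.788, 0.001]
contact_force: [0.0, -0.4, 0.4]
grip_width: 0.0851
gripper_force: 0.0
t 2.77 shift-now [-20.0144  -1.0755  50.7804] turn [-0.0244 -0.2365 -0.1688] shift-after [-19.8013  -1.1558  50.8621]
[-0.4858  0.7085  0.0738  1.2175 -0.1897  1.5435  1.1826]
lid_bar scene [([0.593, 0.281, 0.071], 0.67)]
lid_bar top []
lid_centre scene []
lid_centre top []
```

```bash
python3 -m jog '[{"fingers":0.06,"x":-0.02,"y":-0.001,"z":0.031,"rx":0,"ry":0,"rz":0},{"fingers":0.06,"x":0,"y":0,"z":0.04,"rx":0,"ry":0,"rz":0},{"fingers":0.06,"x":0,"y":0,"z":0.04,"rx":0,"ry":0,"rz":0},{"fingers":0.06,"x":0,"y":0,"z":0.03,"rx":0,"ry":0,"rz":0},{"fingers":0.06,"x":0,"y":0,"z":0,"rx":0,"ry":0,"rz":0}]' 80; python3 - <<'E'
from h import *
R=tool(20,0);to([.5925,.285,.0621],R)
p,d=r.grab_frame("scene"); a=cv2.resize(p[190:340,340:500,::-1],(640,600),interpolation=2); cv2.imwrite("pics/g1.png",a)
E
```

```text
clock: 3.8
tcp_pos: [0.5994, 0.2856, 0.0903]
orientation: [-0.001, -2.785, 0.003]
contact_force: [-1.2, 0.1, -0.8]
grip_width: 0.0601
gripper_force: 0.0
t 3.8 shift-now [-3.3905 -0.5361 28.8354] turn [-0.1085 -0.423  -0.048 ] shift-after [-3.1771 -0.5935 28.8586]
```

View pics/g1.png

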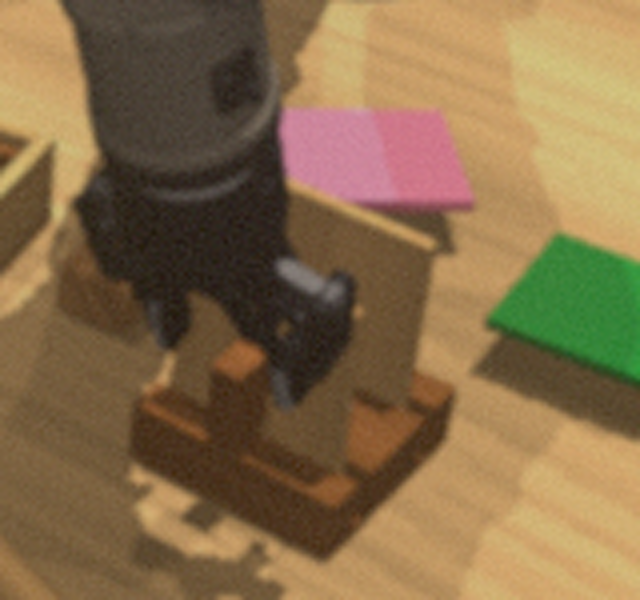

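The fingers straddle the bar, whose top is at (240,360), with the lid just behind. I'll go down and grip.

```bash
python3 -m jog '[{"fingers":0.06,"x":-0.003,"y":0,"z":0.015,"rx":0,"ry":0,"rz":0},{"fingers":0.06,"x":0,"y":0,"z":0.014,"rx":0,"ry":0,"rz":0},{"fingers":0.06,"x":0,"y":0,"z":0,"rx":0,"ry":0,"rz":0},{"fingers":0.01,"x":0,"y":0,"z":0,"rx":0,"ry":0,"rz":0},{"fingers":0.01,"x":0,"y":0,"z":0,"rx":0,"ry":0,"rz":0},{"fingers":0.01,"x":0,"y":0,"z":0,"rx":0,"ry":0,"rz":0},{"fingers":0.01,"x":0,"y":0,"z":0,"rx":0,"ry":0,"rz":0}]' 80; python3 - <<'E'
from h import *
R=tool(20,0);to([.5925,.285,.0621],R)
E
```

```text
clock: 4.72
tcp_pos: [0.595, 0.2859, 0.0644]
orientation: [-0.002, -2.791, -0.0]
contact_force: [2.0, 0.1, 2.7]
grip_width: 0.0168
gripper_force: 78.3
t 4.72 shift-now [ 1.5497 -0.8781  3.0581] turn [ 0.03   -0.1117 -0.0639] shift-after [ 1.5567 -0.8747  3.0556]
```

```bash
python3 -m jog '[{"fingers":0.01,"x":0.006,"y":0,"z":-0.019,"rx":0,"ry":0,"rz":0},{"fingers":0.01,"x":0.009,"y":0,"z":-0.028,"rx":0,"ry":0,"rz":0},{"fingers":0.01,"x":0.012,"y":0,"z":-0.038,"rx":0,"ry":0,"rz":0},{"fingers":0.01,"x":0.012,"y":0,"z":-0.038,"rx":0,"ry":0,"rz":0},{"fingers":0.01,"x":0.012,"y":0,"z":-0.038,"rx":0,"ry":0,"rz":0},{"fingers":0.01,"x":0,"y":0,"z":0,"rx":0,"ry":0,"rz":0}]' 80; python3 - <<'E'
from h import *
p,d=r.grab_frame("scene"); cv2.imwrite("pics/l1.png",p[130:370,280:540,::-1].repeat(2,0).repeat(2,1))
W=cloud("scene",d); o=r.get_obs();T=o["tcp_pos"];C=Ro.from_rotvec(o["orientation"])
P=box(W,[.50,.2,.13],[.66,.38,.34]); L=C.inv().apply(P-T); np.save("pics/l1.npy",L)
# board front face: fit plane off the lid below bar
Q=P[(P[:,2]<T[2]+.03)&(abs(P[:,1]-T[1])>.018)&(abs(P[:,1]-T[1])<.05)]
Q=P[P[:,2]<T[2]-.01]
for _ in range(6):
    c=np.median(Q,0) if _==0 else Q.mean(0); m=np.linalg.svd(Q-c)[2][2]; m*=np.sign(m[0]); e=abs((Q-c)@m); Q=Q[e<max(.003,np.percentile(e,80))]
print(m,c,len(Q),P[:,2].min(),P[:,1].min(),P[:,1].max())
print("normal in tool",C.inv().apply(m),"tilt deg",np.degrees(np.arctan2(m[2],m[0])))
E
```

```text
clock: 5.48
tcp_pos: [0.6038, 0.2866, 0.2374]
orientation: [-0.001, -2.796, -0.005]
contact_force: [-0.1, 0.2, -1.5]
grip_width: 0.0165
gripper_force: 78.3
[ 0.6683  0.1313 -0.7322] [0.5749 0.2931 0.1896] 246 0.13037934349148517 0.22153370601955863 0.34954586449342084
normal in tool [-0.8783  0.1309  0.4599] tilt deg -47.613058765048585
```

View pics/l1.png

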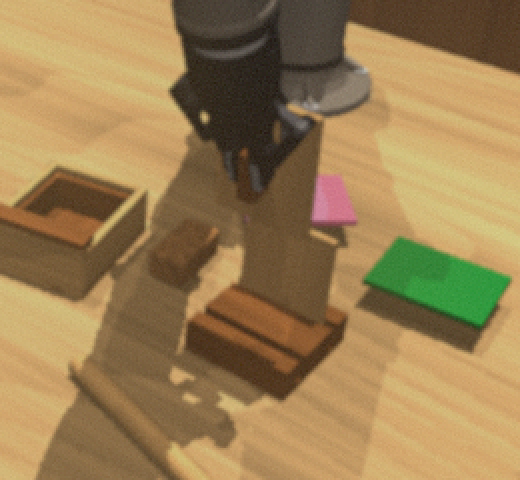

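The lid is lifted clear of the stand, with its bottom edge near (285,245), and the plain board is still in its slot. I'll refit the lid plane without the plain board.

```bash
python3 - <<'E'
from h import *
o=r.get_obs();T=o["tcp_pos"];C=Ro.from_rotvec(o["orientation"])
P=C.apply(np.load("pics/l1.npy"))+T
P=P[(P[:,0]>.535)&(P[:,0]<.6)]
g=np.random.default_rng(0);best=None
for _ in range(800):
    a=P[g.choice(len(P),3,False)];m=np.cross(a[1]-a[0],a[2]-a[0]);m/=np.linalg.norm(m)+1e-12
    if abs(m[0])<.9: continue
    i=abs((P-a[0])@m)<.002
    if best is None or i.sum()>best.sum():best=i
Q=P[best];c=Q.mean(0);m=np.linalg.svd(Q-c)[2][2];m*=np.sign(m[0])
print(m,c,len(Q),len(P),Q.min(0),Q.max(0)); print("tilt",np.degrees(np.arctan2(m[2],m[0])),"yaw",np.degrees(np.arctan2(m[1],m[0])))
b=Q[Q[:,2]<np.percentile(Q[:,2],3)];print(b.mean(0))
n=m;z=np.cross(n,np.cross([0,0,1],n));z/=np.linalg.norm(z)
s=Q@z; print("z extent",s.min(),s.max()); y=np.cross(z,n); s=Q@y; print("y",s.min(),s.max())
E
```

```text
[ 0.9985  0.0025 -0.0546] [0.5836 0.3024 0.2249] 1183 1464 [0.5792 0.235  0.1784] [0.5897 0.3365 0.3103]
tilt -3.1317318018337974 yaw 0.14406795446321088
[0.5809 0.2826 0.1801]
z extent 0.20982232620257035 0.3420215281623977
y 0.23353111258098208 0.3350028626709055
```

```bash
cat >> h.py <<'E'
def lidR(elev,yaw): # lid x axis elevated elev deg above horizontal, facing world +x turned by yaw
    return Ro.from_euler('z',yaw,degrees=True)*Ro.from_euler('y',-elev,degrees=True)
def grasp(T,C,c,R): np.savez("grasp.npz",p=C.inv().apply(np.array(c)-T),q=(C.inv()*R).as_quat())
def lidto(c,R):
    g=np.load("grasp.npz");C=R*Ro.from_quat(g["q"]).inv();p=np.array(c)-C.apply(g["p"]);print("tcp",p,"toolz",C.as_matrix()[:,2]);to(p,C)
def lidnow():
    g=np.load("grasp.npz");o=r.get_obs();C=Ro.from_rotvec(o["orientation"]);R=C*Ro.from_quat(g["q"]);x=R.as_matrix()
    print("lid c",o["tcp_pos"]+C.apply(g["p"]),"elev",np.degrees(np.arcsin(x[2,0])),"yaw",np.degrees(np.arctan2(x[1,0],x[0,0])),"ytilt",np.degrees(np.arcsin(x[2,1])))
E
python3 - <<'E'
from h import *
o=r.get_obs();T=o["tcp_pos"];C=Ro.from_rotvec(o["orientation"])
grasp(T,C,[.5807,.285,.2447],lidR(-3.1,.2)); lidnow()
R=lidR(50,-7.3);n=R.as_matrix()
c=np.array([.583,-.2895,.075])
lidto(c+.004*n[:,0]+.004*n[:,2]+[0,0,.10],R)
E
```

```text
lid c [0.5807 0.285  0.2447] elev -3.1000000000000005 yaw 0.20000000000000004 ytilt -5.435518254454252e-18
tcp [ 0.6036 -0.291   0.1923] toolz [ 0.5422 -0.0667 -0.8376]
t 5.53 shift-now [ -15.5298 -577.2611   38.757 ] turn [  0.6976 -53.0459   7.5779] shift-after [ -40.9858 -572.4801   74.5678]
```

```bash
python3 -m jog '[{"fingers":0.01,"x":0,"y":-0.02,"z":0,"rx":0.1,"ry":-8.84,"rz":1.26},{"fingers":0.01,"x":0,"y":-0.04,"z":0,"rx":0.1,"ry":-8.84,"rz":1.26},{"fingers":0.01,"x":0,"y":-0.055,"z":0,"rx":0.1,"ry":-8.84,"rz":1.26},{"fingers":0.01,"x":0,"y":-0.055,"z":0,"rx":0.1,"ry":-8.84,"rz":1.26},{"fingers":0.01,"x":0,"y":-0.055,"z":0,"rx":0.1,"ry":-8.84,"rz":1.26},{"fingers":0.01,"x":0,"y":-0.055,"z":0,"rx":0.1,"ry":-8.84,"rz":1.26},{"fingers":0.01,"x":0,"y":-0.055,"z":0,"rx":0,"ry":0,"rz":0},{"fingers":0.01,"x":0,"y":-0.055,"z":0,"rx":0,"ry":0,"rz":0}]' 80; python3 - <<'E'
from h import *
R=lidR(50,-7.3);n=R.as_matrix()
c=np.array([.583,-.2895,.075])
lidnow();lidto(c+.004*n[:,0]+.004*n[:,2]+[0,0,.10],R);print(r.get_obs()["joints"])
E
```

```text
clock: 6.52
tcp_pos: [0.5696, -0.0888, 0.2325]
orientation: [0.166, 2.568, -0.043]
contact_force: [0.4, 1.5, -1.2]
grip_width: 0.0166
gripper_force: 78.3
lid c [ 0.5485 -0.0873  0.221 ] elev 49.455943950985365 yaw -7.196427953286171 ytilt -0.030077314522310716
tcp [ 0.6036 -0.291   0.1923] toolz [ 0.5422 -0.0667 -0.8376]
t 6.53 shift-now [ -28.8521 -196.353    65.2301] turn [ 0.0099 -0.5443  0.0723] shift-after [ -28.4787 -196.3056   65.5362]
[-0.2863  0.077   0.3174  2.2417  0.1121  0.2623  1.3654]
```

```bash
python3 -m jog '[{"fingers":0.01,"x":-0.007,"y":-0.049,"z":0.005,"rx":0,"ry":-0.5,"rz":0},{"fingers":0.01,"x":-0.007,"y":-0.049,"z":0.005,"rx":0,"ry":0,"rz":0},{"fingers":0.01,"x":-0.007,"y":-0.049,"z":0.02,"rx":0,"ry":0,"rz":0},{"fingers":0.01,"x":-0.007,"y":-0.049,"z":0.035,"rx":0,"ry":0,"rz":0},{"fingers":0.01,"x":0,"y":0,"z":0,"rx":0,"ry":0,"rz":0},{"fingers":0.01,"x":0,"y":0,"z":0,"rx":0,"ry":0,"rz":0}]' 80; python3 - <<'E'
from h import *
R=lidR(50,-7.3);n=R.as_matrix()
c=np.array([.583,-.2895,.075])
lidnow();lidto(c+.004*n[:,0]+.004*n[:,2],R);print(r.get_obs()["joints"])
p,d=r.grab_frame("scene")
p2,d2=r.grab_frame("top")
W=cloud("scene",d);P=box(W,[.5,-.40,.12],[.66,-.19,.24]);np.save("pics/P.npy",P)
x=R.as_matrix()
for W in (W,cloud("top",d2)):
    P=box(W,[.5,-.40,.11],[.68,-.19,.25]);h=(P-c)@x[:,0];print(np.histogram(h,bins=np.arange(.05,.13,.004)))
    Q=P[abs(h-np.median(h))<.02]
    g=np.random.default_rng(0);best=None
    for _ in range(800):
        a=P[g.choice(len(P),3,False)];m=np.cross(a[1]-a[0],a[2]-a[0]);m/=np.linalg.norm(m)+1e-12
        if abs(m@x[:,0])<.93: continue
        i=abs((P-a[0])@m)<.002
        if best is None or i.sum()>best.sum():best=i
    Q=P[best];q=Q.mean(0);m=np.linalg.svd(Q-q)[2][2];m*=np.sign(m[2])
    l=(Q-c)@x;print(m,q,len(Q),"elev",np.degrees(np.arcsin(m[2])),"yaw",np.degrees(np.arctan2(m[1],m[0])),"lid-frame extents",np.percentile(l,[1,99],axis=0))
o=np.hstack([p[100:340,130:390],p2[130:370,380:640]]);cv2.imwrite("pics/r1.png",cv2.resize(o[:,:,::-1],(800,370)))
E
```

```text
clock: 7.28
tcp_pos: [0.6029, -0.2658, 0.1927]
orientation: [0.167, 2.566, -0.041]
contact_force: [-0.3, 0.6, -0.5]
grip_width: 0.0166
gripper_force: 78.4
lid c [ 0.5818 -0.2642  0.1812] elev 49.59650314836955 yaw -7.349188468026448 ytilt 0.07448396668657291
tcp [ 0.6036 -0.291   0.0923] toolz [ 0.5422 -0.0667 -0.8376]
t 7.28 shift-now [ 50.9027 -25.4803  86.4631] turn [ 0.0819 -0.4037 -0.0094] shift-after [ 51.515  -25.3485  86.1386]
[ 0.3544  0.2951  0.0458  2.0727 -0.6386  0.2715  2.4105]
(array([  0,   0,   0,   0,   0,  17,  96, 685, 304,  26,  17,  18,  22,
        30,  74, 136, 102,  69,  60]), array([0.05 , 0.054, 0.058, 0.062, 0.066, 0.07 , 0.074, 0.078, 0.082,
       0.086, 0.09 , 0.094, 0.098, 0.102, 0.106, 0.11 , 0.114, 0.118,
       0.122, 0.126]))
[ 0.6426 -0.0794  0.7621] [ 0.5967 -0.2485  0.1739] 754 elev 49.64847748617815 yaw -7.04249669646786 lid-frame extents [[ 0.0791 -0.0218  0.0027]
 [ 0.0832  0.0772  0.1302]]
(array([  0,   0,   0,   0,   0,   4,  57, 512, 303,   0,   0,   0,   1,
         5,   7, 109,  68,  63,  39]), array([0.05 , 0.054, 0.058, 0.062, 0.066, 0.07 , 0.074, 0.078, 0.082,
       0.086, 0.09 , 0.094, 0.098, 0.102, 0.106, 0.11 , 0.114, 0.118,
       0.122, 0.126]))
[ 0.6482 -0.083   0.757 ] [ 0.594  -0.2366  0.1781] 743 elev 49.19823528752164 yaw -7.296349735634733 lid-frame extents [[ 0.0796 -0.0197  0.0044]
 [ 0.0839  0.078   0.1344]]
```

View pics/r1.png

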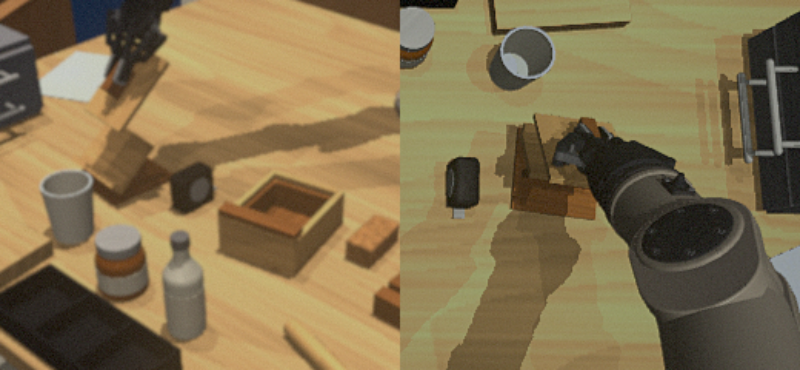

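The lid hovers over the rest, bar side out, parallel to the slope (left panel (135,95), right panel (565,140)). I'll lower it.

```bash
python3 -m jog '[{"fingers":0.01,"x":0,"y":-0.014,"z":0,"rx":0,"ry":-0.4,"rz":0},{"fingers":0.01,"x":0,"y":-0.013,"z":0,"rx":0,"ry":0,"rz":0},{"fingers":0.01,"x":0.018,"y":0,"z":0.03,"rx":0,"ry":0,"rz":0},{"fingers":0.01,"x":0.018,"y":0,"z":0.03,"rx":0,"ry":0,"rz":0},{"fingers":0.01,"x":0.012,"y":0,"z":0.02,"rx":0,"ry":0,"rz":0},{"fingers":0.01,"x":0,"y":0,"z":0,"rx":0,"ry":0,"rz":0},{"fingers":0.01,"x":0,"y":0,"z":0,"rx":0,"ry":0,"rz":0}]' 80; python3 - <<'E'
from h import *
R=lidR(50,-7.3)
lidnow();lidto([.583,-.2895,.075],R);print(r.get_obs()["joints"])
E
```

```text
clock: 8.25
tcp_pos: [0.6076, -0.2937, 0.1163]
orientation: [0.16, 2.563, -0.035]
contact_force: [-0.4, -0.2, -1.4]
grip_width: 0.0164
gripper_force: 78.5
lid c [ 0.5865 -0.2922  0.1047] elev 49.78764770816907 yaw -7.202273792125708 ytilt 0.25873546335153075
tcp [ 0.6041 -0.2911  0.0867] toolz [ 0.5422 -0.0667 -0.8376]
t 8.25 shift-now [19.2696  1.9038 22.8075] turn [ 0.4362 -0.2147  0.1971] shift-after [19.3617  2.0106 22.7203]
[ 0.5007  0.4465 -0.0679  2.0737 -1.1134  0.1701  2.9587]
```

Joints 6 and 7 are at their limits in this pose. I'll back off, set the lid down about 10° steeper with its lower edge at the ledge, and let it swivel onto the slope.

```bash
python3 -m jog '[{"fingers":0.01,"x":-0.01,"y":0,"z":-0.02,"rx":0,"ry":3,"rz":0},{"fingers":0.01,"x":-0.01,"y":0,"z":-0.02,"rx":0,"ry":3,"rz":0},{"fingers":0.01,"x":0,"y":0,"z":0,"rx":0,"ry":4,"rz":0},{"fingers":0.01,"x":0,"y":0,"z":0,"rx":0,"ry":0,"rz":0},{"fingers":0.01,"x":0,"y":0,"z":0,"rx":0,"ry":0,"rz":0}]' 80; python3 - <<'E'
from h import *
lidnow();print(r.get_obs()["joints"])
# lid at elev 40, lower edge bottom corner kept 3 mm off ledge/slope
S=lidR(50,-7.3).as_matrix();foot=np.array([.583,-.2895,.075])-.065*S[:,2]-.004*S[:,0]
R=lidR(40,-7.3);x=R.as_matrix();c=foot+.003*S[:,2]+.003*S[:,0]+.004*x[:,0]+.065*x[:,2]
print(foot,c);lidto(c,R)
E
```

```text
clock: 8.88
tcp_pos: [0.6037, -0.2933, 0.1555]
orientation: [0.17, 2.728, -0.019]
contact_force: [-0.4, -1.0, -1.7]
grip_width: 0.0167
gripper_force: 78.5
lid c [ 0.581  -0.2916  0.1475] elev 40.26951475547197 yaw -7.207878453508331 ytilt 0.4203339155079617
[ 0.064   0.4285  0.4544  1.971  -0.7248  0.4942  2.4905]
[ 0.6298 -0.2955  0.0302] [ 0.5911 -0.2905  0.0867]
tcp [ 0.6138 -0.2923  0.0946] toolz [ 0.3897 -0.0471 -0.9197]
t 8.88 shift-now [15.0408  1.4779 59.8269] turn [0.5641 0.2665 0.2467] shift-after [14.77    2.0029 59.8791]
```

```bash
python3 -m jog '[{"fingers":0.01,"x":0.006,"y":0.001,"z":0.025,"rx":0.5,"ry":0,"rz":0.2},{"fingers":0.01,"x":0.006,"y":0,"z":0.025,"rx":0,"ry":0,"rz":0},{"fingers":0.01,"x":0,"y":0,"z":0,"rx":0,"ry":0,"rz":0},{"fingers":0.01,"x":0,"y":0,"z":0,"rx":0,"ry":0,"rz":0}]' 80; python3 - <<'E'
from h import *
lidnow();print(r.get_obs()["joints"]);lidto([.5911,-.2905,.0867],lidR(40,-7.3))
E
```

```text
clock: 9.38
tcp_pos: [0.6125, -0.2944, 0.1055]
orientation: [0.18, 2.728, -0.031]
contact_force: [0.4, -0.6, -1.2]
grip_width: 0.0167
gripper_force: 78.5
lid c [ 0.5897 -0.2926  0.0975] elev 40.2559021706641 yaw -7.393789712962816 ytilt 0.022259380730507042
[ 0.1289  0.5053  0.3638  1.9805 -0.8181  0.4005  2.573 ]
tcp [ 0.6139 -0.2923  0.0946] toolz [ 0.3897 -0.0471 -0.9197]
t 9.38 shift-now [ 3.3279  2.2156 10.5008] turn [-0.0082  0.2562 -0.0769] shift-after [ 3.2779  2.2185 10.5159]
```

```bash
python3 -m jog '[{"fingers":0.01,"x":0.003,"y":0.002,"z":0.005,"rx":0,"ry":0,"rz":0},{"fingers":0.01,"x":0.001,"y":0,"z":0.003,"rx":0,"ry":0,"rz":0},{"fingers":0.01,"x":0.001,"y":0,"z":0.002,"rx":0,"ry":0,"rz":0},{"fingers":0.01,"x":0,"y":0,"z":0,"rx":0,"ry":0,"rz":0},{"fingers":0.01,"x":0,"y":0,"z":0,"rx":0,"ry":0,"rz":0}]' 80; python3 - <<'E'
from h import *
lidnow();print(r.get_obs()["joints"]);lidto([.5911,-.2905,.0867],lidR(40,-7.3))
E
```

```text
clock: 10.0
tcp_pos: [0.6129, -0.2914, 0.0954]
orientation: [0.178, 2.727, -0.03]
contact_force: [-7.8, 3.1, 13.2]
grip_width: 0.0164
gripper_force: 80.9
lid c [ 0.5902 -0.2896  0.0874] elev 40.32830939152412 yaw -7.329848225857987 ytilt 0.0690717394473114
[ 0.1448  0.517   0.3376  1.987  -0.8405  0.3782  2.5957]
tcp [ 0.6139 -0.2923  0.0946] toolz [ 0.3897 -0.0471 -0.9197]
t 10.0 shift-now [-0.6156 -0.7917  1.2231] turn [0.076  0.3281 0.0001] shift-after [-0.6226 -0.7901  1.2206]
```

```bash
python3 -m jog '[{"fingers":0.01,"x":0.003,"y":0,"z":-0.002,"rx":0,"ry":-2.7,"rz":0},{"fingers":0.01,"x":0.003,"y":0,"z":-0.001,"rx":0,"ry":-2.7,"rz":0},{"fingers":0.01,"x":0.003,"y":0,"z":0,"rx":0,"ry":-2.7,"rz":0},{"fingers":0.01,"x":0,"y":0,"z":0,"rx":0,"ry":0,"rz":0},{"fingers":0.01,"x":0,"y":0,"z":0,"rx":0,"ry":0,"rz":0}]' 40; python3 - <<'E'
from h import *
lidnow();print(r.get_obs()["joints"]);lidto([.583,-.2895,.075],lidR(50,-7.3))
E
```

```text
clock: 10.62
tcp_pos: [0.6049, -0.2922, 0.0962]
orientation: [0.166, 2.595, -0.041]
contact_force: [-0.4, -0.4, -1.9]
grip_width: 0.0167
gripper_force: 78.7
lid c [ 0.5835 -0.2906  0.0853] elev 47.9274166559217 yaw -7.1432028264262195 ytilt -0.028337115520765246
[ 0.4489  0.4757 -0.0169  2.0732 -1.1268  0.1694  2.9593]
tcp [ 0.6041 -0.2911  0.0867] toolz [ 0.5422 -0.0667 -0.8376]
t 10.62 shift-now [5.75   0.9872 7.6186] turn [ 0.0351 -2.073   0.1156] shift-after [6.0237 0.9799 7.4049]
```

```bash
python3 -m jog '[{"fingers":0.01,"x":-0.004,"y":0,"z":0,"rx":0,"ry":3,"rz":0},{"fingers":0.01,"x":-0.003,"y":0,"z":0,"rx":0,"ry":2.5,"rz":0},{"fingers":0.01,"x":0,"y":0,"z":0,"rx":0,"ry":0,"rz":0},{"fingers":0.01,"x":0,"y":0,"z":0,"rx":0,"ry":0,"rz":0}]' 60; python3 - <<'E'
from h import *
lidnow();print(r.get_obs()["joints"])
S=lidR(50,-7.3).as_matrix();foot=np.array([.6298,-.2955,.0302])
R=lidR(42.5,-7.3);x=R.as_matrix();c=foot+.003*S[:,2]+.002*S[:,0]+.004*x[:,0]+.065*x[:,2]
lidto(c,R)
E
```

```text
clock: 11.12
tcp_pos: [0.6107, -0.2915, 0.0991]
orientation: [0.173, 2.691, -0.031]
contact_force: [-0.5, -0.9, -1.8]
grip_width: 0.0166
gripper_force: 78.7
lid c [ 0.5883 -0.2898  0.0903] elev 42.41862391872639 yaw -7.2422526491821975 ytilt 0.10663577988622974
[ 0.171   0.5006  0.3112  2.0137 -0.9329  0.3446  2.6991]
tcp [ 0.6106 -0.2919  0.0931] toolz [ 0.4291 -0.0522 -0.9017]
t 11.12 shift-now [ 2.635  -0.4825  5.3483] turn [ 0.1629 -0.0823  0.0937] shift-after [ 2.6419 -0.4717  5.3458]
```

```bash
python3 -m jog '[{"fingers":0.01,"x":0.0025,"y":0,"z":0.005,"rx":0,"ry":0,"rz":0},{"fingers":0.01,"x":0,"y":0,"z":0.001,"rx":0,"ry":0,"rz":0},{"fingers":0.01,"x":0,"y":0,"z":0,"rx":0,"ry":0,"rz":0},{"fingers":0.01,"x":0,"y":0,"z":0,"rx":0,"ry":0,"rz":0}]' 20; python3 - <<'E'
from h import *
lidnow()
E
python3 -m jog '[{"fingers":0.03,"x":0,"y":0,"z":0,"rx":0,"ry":0,"rz":0},{"fingers":0.03,"x":0,"y":0,"z":0,"rx":0,"ry":0,"rz":0},{"fingers":0.05,"x":0,"y":0,"z":0,"rx":0,"ry":0,"rz":0},{"fingers":0.05,"x":0,"y":0,"z":0,"rx":0,"ry":0,"rz":0},{"fingers":0.05,"x":0,"y":0,"z":-0.03,"rx":0,"ry":0,"rz":0},{"fingers":0.05,"x":0,"y":0,"z":-0.05,"rx":0,"ry":0,"rz":0},{"fingers":0.05,"x":0,"y":0,"z":-0.05,"rx":0,"ry":0,"rz":0},{"fingers":0.05,"x":0,"y":0,"z":0,"rx":0,"ry":0,"rz":0}]' 20
python3 - <<'E'
from h import *
print(r.get_obs()["joints"])
c=np.array([.583,-.2895,.075]);R=lidR(50,-7.3);x=R.as_matrix()
ims=[]
for n in("scene","top"):
    p,d=r.grab_frame(n);ims.append(p)
    for t in("lid_centre","lid_bar"): print(n,t,[(np.round(q["xyz"],3).tolist(),round(q["score"],2)) for q in r.landmark_of(t,n) if q["xyz"][1]<-.15])
    P=box(cloud(n,d),[.5,-.40,.03],[.68,-.19,.13])
    g=np.random.default_rng(0);best=None
    for _ in range(800):
        a=P[g.choice(len(P),3,False)];m=np.cross(a[1]-a[0],a[2]-a[0]);m/=np.linalg.norm(m)+1e-12
        if abs(m@x[:,0])<.9: continue
        i=abs((P-a[0])@m)<.002
        if best is None or i.sum()>best.sum():best=i
    Q=P[best];q=Q.mean(0);m=np.linalg.svd(Q-q)[2][2];m*=np.sign(m[2])
    l=(Q-c)@x;print(m,q,len(Q),"elev",np.degrees(np.arcsin(m[2])),"yaw",np.degrees(np.arctan2(m[1],m[0])),"extents",np.percentile(l,[1,99],axis=0))
    lb=(P-c)@x; b=lb[(lb[:,0]>.012)&(lb[:,0]<.04)&(abs(lb[:,1])<.03)&(abs(lb[:,2])<.045)]; print("bar",len(b),np.percentile(b,[2,98],axis=0))
o=np.hstack([ims[0][130:290,130:310],ims[1][160:320,400:580]]);cv2.imwrite("pics/r2.png",cv2.resize(o[:,:,::-1],(800,356),interpolation=2))
E
```

```text
clock: 11.62
tcp_pos: [0.6112, -0.2926, 0.0947]
orientation: [0.176, 2.688, -0.029]
contact_force: [-7.5, 3.6, 16.0]
grip_width: 0.0169
gripper_force: 81.5
lid c [ 0.5888 -0.2909  0.0858] elev 42.58926886612782 yaw -7.447828877635101 ytilt 0.2079941689826019
clock: 12.62
tcp_pos: [0.5558, -0.2871, 0.214]
orientation: [0.177, 2.685, -0.032]
contact_force: [-0.0, -0.3, -0.5]
grip_width: 0.05
gripper_force: 0.0
[-0.0354  0.2658  0.5779  2.06   -0.6538  0.517   2.4548]
scene lid_centre [([0.577, -0.291, 0.079], 0.81)]
scene lid_bar [([0.598, -0.29, 0.089], 0.63)]
[ 0.6306 -0.082   0.7717] [ 0.5887 -0.2828  0.0773] 836 elev 50.50893525545524 yaw -7.411056513117235 extents [[ 0.0025 -0.0503 -0.066 ]
 [ 0.0072  0.0524  0.0624]]
bar 235 [[ 0.0131 -0.0075 -0.0251]
 [ 0.0375  0.0125  0.0229]]
top lid_centre [([0.584, -0.293, 0.075], 0.96)]
top lid_bar [([0.594, -0.293, 0.092], 0.71)]
[ 0.6285 -0.0822  0.7734] [ 0.5908 -0.2758  0.0756] 1039 elev 50.66131827317701 yaw -7.452601159532714 extents [[ 0.0018 -0.0488 -0.0672]
 [ 0.0071  0.0514  0.0663]]
bar 260 [[ 0.0125 -0.0068 -0.0217]
 [ 0.036   0.0108  0.027 ]]
```

View pics/r2.png

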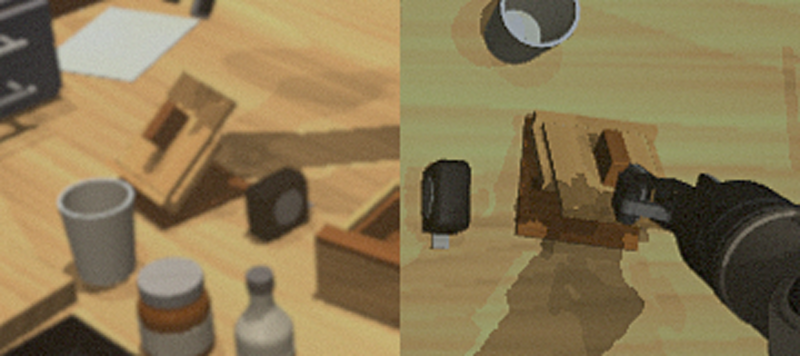

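The lid lies on the rest with the bar up (left panel (165,125), right panel (610,155)). Plane fit: 39.5° from level, yaw -7.4°, within 2 mm of rest_lean. Next I'll regrasp with the tool nearly square to the board.

```bash
python3 - <<'E'
from h import *
x=lidR(50.3,-7.4).as_matrix();R=tool(30,-7.4);z=R.as_matrix()[:,2]
g=np.array([.583,-.2895,.075])+.001*x[:,1]+.0285*x[:,0]
t=g+.019*z;print("final",t,"standoff",t-.1*z,"angle to normal",np.degrees(np.arccos(-z@x[:,0])));to(t-.1*z,R)
E
```

```text
final [ 0.5918 -0.2896  0.0805] standoff [ 0.6413 -0.2961  0.1671] angle to normal 9.700000000000047
t 12.93 shift-now [-60.596    0.0732  74.9309] turn [ 0.4246 55.3989  0.0633] shift-after [-96.0864   0.4392  -7.3299]
```

```bash
python3 -m jog '[{"fingers":0.05,"x":-0.03,"y":0,"z":0,"rx":0.1,"ry":5,"rz":0},{"fingers":0.05,"x":-0.03,"y":0,"z":0,"rx":0.1,"ry":8.4,"rz":0},{"fingers":0.05,"x":0,"y":0,"z":0,"rx":0.1,"ry":8.4,"rz":0},{"fingers":0.05,"x":0,"y":0,"z":0,"rx":0.1,"ry":8.4,"rz":0},{"fingers":0.05,"x":0,"y":0,"z":0,"rx":0,"ry":8.4,"rz":0},{"fingers":0.05,"x":0,"y":0,"z":0,"rx":0,"ry":8.4,"rz":0},{"fingers":0.05,"x":0,"y":0,"z":0,"rx":0,"ry":8.4,"rz":0},{"fingers":0.05,"x":0,"y":0,"z":0,"rx":0,"ry":0,"rz":0}]' 60; python3 - <<'E'
from h import *
print(r.get_obs()["joints"]);R=tool(30,-7.4);to([.6413,-.2961,.1671],R)
E
```

```text
clock: 13.92
tcp_pos: [0.6109, -0.2922, 0.2283]
orientation: [-0.167, -2.61, -0.047]
contact_force: [-0.1, 1.1, -0.2]
grip_width: 0.0505
gripper_force: 0.0
[-0.0207  0.8865  0.6915  1.1469 -0.2941  1.7495  2.0597]
t 13.93 shift-now [-57.277   -0.12    37.4284] turn [ 0.0578 -0.1979  0.0975] shift-after [-57.1475   0.0152  37.6261]
```

```bash
python3 -m jog '[{"fingers":0.05,"x":-0.03,"y":0,"z":0.018,"rx":0,"ry":0,"rz":0},{"fingers":0.05,"x":-0.027,"y":0,"z":0.019,"rx":0,"ry":0,"rz":0},{"fingers":0.05,"x":0,"y":0,"z":0.035,"rx":0,"ry":0,"rz":0},{"fingers":0.05,"x":0,"y":0,"z":0.035,"rx":0,"ry":0,"rz":0},{"fingers":0.05,"x":0,"y":0,"z":0,"rx":0,"ry":0,"rz":0},{"fingers":0.05,"x":0,"y":0,"z":0,"rx":0,"ry":0,"rz":0}]' 60; python3 - <<'E'
from h import *
print(r.get_obs()["joints"]);R=tool(30,-7.4);to([.5918,-.2896,.0805],R)
E
```

```text
clock: 14.68
tcp_pos: [0.6072, -0.293, 0.1143]
orientation: [-0.171, -2.619, -0.045]
contact_force: [-0.9, 1.5, 0.4]
grip_width: 0.0501
gripper_force: 0.0
[-0.0203  0.975   0.6579  1.2459 -0.3367  1.5653  2.0601]
t 14.68 shift-now [-3.1053  1.3771 37.148 ] turn [ 0.014   0.329  -0.0665] shift-after [-3.3202  1.3825 37.1292]
```

```bash
python3 -m jog '[{"fingers":0.05,"x":-0.003,"y":0.001,"z":0.02,"rx":0,"ry":0,"rz":0},{"fingers":0.05,"x":0,"y":0,"z":0.013,"rx":0,"ry":0,"rz":0},{"fingers":0.05,"x":0,"y":0,"z":0,"rx":0,"ry":0,"rz":0},{"fingers":0.05,"x":0,"y":0,"z":0,"rx":0,"ry":0,"rz":0}]' 60; python3 - <<'E'
from h import *
R=tool(30,-7.4);to([.5918,-.2896,.0805],R)
E
```

```text
clock: 15.18
tcp_pos: [0.5933, -0.2901, 0.0833]
orientation: [-0.171, -2.617, -0.045]
contact_force: [0.1, -0.1, -0.1]
grip_width: 0.0503
gripper_force: 0.0
t 15.18 shift-now [-0.0576  0.2577  3.1367] turn [ 0.0113  0.2079 -0.0556] shift-after [-0.0692  0.2582  3.1364]
```

```bash
python3 -m jog '[{"fingers":0.05,"x":0,"y":0,"z":0.002,"rx":0,"ry":0,"rz":0},{"fingers":0.01,"x":0,"y":0,"z":0,"rx":0,"ry":0,"rz":0},{"fingers":0.01,"x":0,"y":0,"z":0,"rx":0,"ry":0,"rz":0},{"fingers":0.01,"x":0,"y":0,"z":0,"rx":0,"ry":0,"rz":0},{"fingers":0.01,"x":0,"y":0,"z":0,"rx":0,"ry":0,"rz":0}]' 60; cat >> h.py <<'E'
BS=np.array([.540,.0195,.054]);BY=10.2
def boxc(xl,zl,phi,y=0):
    "lid centre for lower far corner at xl, zl (mm, box frame, above seat), tilt phi"
    a=np.radians(phi);v=np.array([xl-65*np.cos(a)+4*np.sin(a),y,zl+65*np.sin(a)+4*np.cos(a)-4])/1e3
    return BS+Ro.from_euler('z',BY,degrees=True).apply(v), lidR(90-phi-1e-6,BY)
E
python3 - <<'E'
from h import *
o=r.get_obs();x=lidR(50.4,-7.4).as_matrix()
grasp(o["tcp_pos"],Ro.from_rotvec(o["orientation"]),np.array([.583,-.2895,.075])+.001*x[:,1]-.001*x[:,2],lidR(50.4,-7.4));lidnow()
lidto(*boxc(45,90,12))
E
```

```text
clock: 15.8
tcp_pos: [0.5918, -0.2896, 0.081]
orientation: [-0.17, -2.616, -0.045]
contact_force: [1.1, 0.5, 3.7]
grip_width: 0.0168
gripper_force: 60.6
lid c [ 0.5839 -0.2886  0.0744] elev 50.39999999999999 yaw -7.400000000000001 ytilt -3.975693351829396e-16
tcp [0.5265 0.0171 0.167 ] toolz [-0.0387 -0.0065 -0.9992]
t 15.8 shift-now [133.486  295.6511 -22.5317] turn [  4.8954 -27.3761 -17.0904] shift-after [ 13.5964 313.4606 -85.4011]
```

```bash
python3 -m jog '[{"fingers":0.01,"x":0.005,"y":0,"z":-0.02,"rx":0,"ry":0,"rz":0},{"fingers":0.01,"x":0.0175,"y":0,"z":-0.03,"rx":0,"ry":0,"rz":0},{"fingers":0.01,"x":0.02,"y":0,"z":-0.035,"rx":0,"ry":0,"rz":0},{"fingers":0.01,"x":0.02,"y":0.02,"z":-0.035,"rx":0,"ry":0,"rz":0},{"fingers":0.01,"x":0,"y":0.04,"z":0,"rx":1.2,"ry":-6.8,"rz":-4.3},{"fingers":0.01,"x":0,"y":0.04,"z":0,"rx":1.2,"ry":-6.8,"rz":-4.3},{"fingers":0.01,"x":0,"y":0.04,"z":0,"rx":1.2,"ry":-6.8,"rz":-4.3},{"fingers":0.01,"x":0,"y":0.04,"z":0,"rx":1.2,"ry":-6.8,"rz":-4.3}]' 60; python3 - <<'E'
from h import *
print(r.get_obs()["joints"]);lidnow();lidto(*boxc(45,90,12))
E
```

```text
clock: 16.8
tcp_pos: [0.6027, -0.1097, 0.2194]
orientation: [0.281, -3.092, 0.001]
contact_force: [0.7, -0.0, -1.1]
grip_width: 0.0169
gripper_force: 60.1
[-0.3956  0.4651  0.6463  1.729  -0.2973  1.0864  2.1011]
lid c [ 0.5988 -0.1104  0.2098] elev 78.15479559564302 yaw 9.851894239853323 ytilt 0.12091786480932015
tcp [0.5265 0.0171 0.167 ] toolz [-0.0387 -0.0065 -0.9992]
t 16.8 shift-now [ 50.1883 138.3196  54.58  ] turn [0.1123 0.155  0.2329] shift-after [ 50.6029 138.2215  54.4454]
```

```bash
python3 -m jog '[{"fingers":0.01,"x":0.017,"y":0.046,"z":0,"rx":0,"ry":0,"rz":0.2},{"fingers":0.01,"x":0.017,"y":0.046,"z":0,"rx":0,"ry":0,"rz":0},{"fingers":0.01,"x":0.017,"y":0.046,"z":0.02,"rx":0,"ry":0,"rz":0},{"fingers":0.01,"x":0,"y":0,"z":0.034,"rx":0,"ry":0,"rz":0},{"fingers":0.01,"x":0,"y":0,"z":0,"rx":0,"ry":0,"rz":0},{"fingers":0.01,"x":0,"y":0,"z":0,"rx":0,"ry":0,"rz":0}]' 60; python3 - <<'E'
from h import *
print(r.get_obs()["joints"]);lidnow();c0,R=boxc(45,90,12);lidto(c0,R)
o=r.get_obs();g=np.load("grasp.npz");C=Ro.from_rotvec(o["orientation"]);L=C*Ro.from_quat(g["q"]);lc=o["tcp_pos"]+C.apply(g["p"]);x=L.as_matrix()
for n in("scene","top"):
    p,d=r.grab_frame(n);cv2.imwrite(f"pics/b_{n}.png",p[:,:,::-1])
    P=box(cloud(n,d),[.42,-.08,.10],[.66,.12,.2])
    gg=np.random.default_rng(0);best=None
    for _ in range(800):
        a=P[gg.choice(len(P),3,False)];m=np.cross(a[1]-a[0],a[2]-a[0]);m/=np.linalg.norm(m)+1e-12
        if abs(m@x[:,0])<.95: continue
        i=abs((P-a[0])@m)<.002
        if best is None or i.sum()>best.sum():best=i
    Q=P[best];q=Q.mean(0);m=np.linalg.svd(Q-q)[2][2];m*=np.sign(m[2])
    l=(Q-lc)@x;print(n,"normal in lid model",m@x,len(Q),"extents",np.percentile(l,[0.5,99.5],axis=0))
    ra=cv2.minAreaRect((l[:,1:]*1e3).astype(np.float32));print(ra)
E
```

```text
clock: 17.55
tcp_pos: [0.5266, 0.0145, 0.168]
orientation: [0.268, -3.089, 0.002]
contact_force: [0.3, -0.4, -0.7]
grip_width: 0.0167
gripper_force: 60.0
[-0.6418  0.3783  0.6246  1.9741 -0.2726  0.9153  1.87  ]
lid c [0.5227 0.0138 0.1584] elev 77.92966363714844 yaw 9.409734117448187 ytilt 0.11677425563680019
tcp [0.5265 0.0171 0.167 ] toolz [-0.0387 -0.0065 -0.9992]
t 17.55 shift-now [-0.3536  2.6022  0.9921] turn [ 0.1264 -0.0695 -0.2394] shift-after [-0.3632  2.6029  0.9868]
scene normal in lid model [ 1.      0.0022 -0.001 ] 1061 extents [[ 0.0019 -0.0507 -0.066 ]
 [ 0.0059  0.0488  0.0643]]
((-1.5918922424316406, -0.8331222534179688), (101.96404266357422, 133.79718017578125), 0.05158007889986038)
top normal in lid model [ 1.     -0.0083  0.0022] 95 extents [[ 0.0024  0.0341 -0.0639]
 [ 0.0065  0.0501  0.0062]]
((41.94499969482422, -28.767887115478516), (70.9161148071289, 16.667766571044922), 89.44717407226562)
```

```bash
python3 -m jog '[{"fingers":0.01,"x":0,"y":0.003,"z":0.02,"rx":0,"ry":0,"rz":-0.3},{"fingers":0.01,"x":0.001,"y":0,"z":0.03,"rx":0,"ry":0,"rz":-0.3},{"fingers":0.01,"x":0.001,"y":0,"z":0.02,"rx":0,"ry":0,"rz":0},{"fingers":0.01,"x":0,"y":0,"z":0,"rx":0,"ry":0,"rz":0},{"fingers":0.01,"x":0,"y":0,"z":0,"rx":0,"ry":0,"rz":0}]' 60; python3 - <<'E'
from h import *
lidnow();c0,R=boxc(45,3,12);lidto(c0,R)
E
```

```text
clock: 18.27
tcp_pos: [0.5212, 0.0175, 0.0979]
orientation: [0.286, -3.088, 0.001]
contact_force: [0.8, -0.5, -1.8]
grip_width: 0.0169
gripper_force: 60.0
lid c [0.5173 0.0168 0.0883] elev 77.94805925214588 yaw 9.861678244202292 ytilt 0.1624031255427252
tcp [0.5265 0.0171 0.08  ] toolz [-0.0387 -0.0065 -0.9992]
t 18.27 shift-now [-5.7793 -1.424  17.6725] turn [ 0.1455 -0.0518  0.4285] shift-after [-5.7737 -1.3359 17.6812]
```

```bash
python3 -m jog '[{"fingers":0.01,"x":-0.006,"y":-0.001,"z":0.008,"rx":0.1,"ry":0,"rz":0.4},{"fingers":0.01,"x":0,"y":0,"z":0.006,"rx":0,"ry":0,"rz":0},{"fingers":0.01,"x":0,"y":0,"z":0.003,"rx":0,"ry":0,"rz":0},{"fingers":0.01,"x":0,"y":0,"z":0,"rx":0,"ry":0,"rz":0},{"fingers":0.01,"x":0,"y":0,"z":0,"rx":0,"ry":0,"rz":0}]' 60; python3 - <<'E'
from h import *
lidnow();c0,R=boxc(45,2,12);lidto(c0,R);lidto(*boxc(66,1,12))
p,d=r.grab_frame("scene"); a=cv2.resize(p[190:300,250:380,::-1],(700,592),interpolation=2); cv2.imwrite("pics/b2.png",a)
E
```

```text
clock: 18.9
tcp_pos: [0.5254, 0.0178, 0.0795]
orientation: [0.276, -3.087, 0.004]
contact_force: [0.0, -0.3, -2.3]
grip_width: 0.0166
gripper_force: 60.0
lid c [0.5214 0.0171 0.0699] elev 77.83487701696762 yaw 10.011142670769969 ytilt 0.05379229100702427
tcp [0.5265 0.0171 0.079 ] toolz [-0.0387 -0.0065 -0.9992]
t 18.9 shift-now [-0.9376 -0.9002  0.4643] turn [ 0.0512 -0.1651  0.0627] shift-after [-0.9373 -0.8987  0.4678]
tcp [0.5471 0.0208 0.078 ] toolz [-0.0387 -0.0065 -0.9992]
t 18.9 shift-now [-21.9611  -0.9095   0.578 ] turn [ 0.0512 -0.1651  0.0627] shift-after [-21.9604  -0.8849   0.6421]
```

View pics/b2.png

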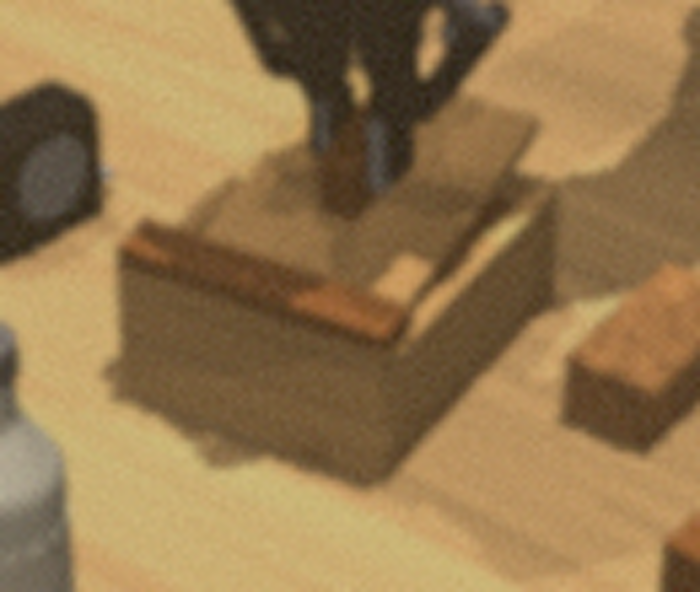

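The lid is tilted inside the walls, with its low end just short of the lip (line from (130,240) to (395,330)) and nothing touching. I'll slide it under.

```bash
python3 -m jog '[{"fingers":0.01,"x":-0.006,"y":0,"z":0,"rx":0,"ry":0,"rz":0},{"fingers":0.01,"x":-0.006,"y":0,"z":0,"rx":0,"ry":0,"rz":0},{"fingers":0.01,"x":-0.005,"y":0,"z":0,"rx":0,"ry":0,"rz":0},{"fingers":0.01,"x":0,"y":0,"z":0,"rx":0,"ry":0,"rz":0},{"fingers":0.01,"x":0,"y":0,"z":0,"rx":0,"ry":0,"rz":0}]' 60; python3 - <<'E'
from h import *
lidnow();lidto(*boxc(66,1,12))
E
```

```text
clock: 19.58
tcp_pos: [0.5419, 0.0208, 0.0787]
orientation: [0.276, -3.087, 0.004]
contact_force: [-0.5, 0.2, -0.9]
grip_width: 0.0168
gripper_force: 60.0
lid c [0.5379 0.0201 0.0691] elev 77.80861554307334 yaw 10.019170773919935 ytilt 0.05302495614314666
tcp [0.5471 0.0208 0.078 ] toolz [-0.0387 -0.0065 -0.9992]
t 19.57 shift-now [-5.1571 -0.9272  0.3917] turn [ 0.0502 -0.1914  0.0666] shift-after [-5.1568 -0.9208  0.4097]
```

```bash
python3 -m jog '[{"fingers":0.01,"x":-0.003,"y":0,"z":0,"rx":0,"ry":0,"rz":0},{"fingers":0.01,"x":-0.0015,"y":0,"z":0.001,"rx":0,"ry":0,"rz":0},{"fingers":0.01,"x":0,"y":0,"z":0,"rx":0,"ry":0,"rz":0},{"fingers":0.01,"x":0,"y":0,"z":0,"rx":0,"ry":0,"rz":0}]' 60; python3 - <<'E'
from h import *
lidnow();lidto(*boxc(65.5,0.5,6));lidto(*boxc(65.5,0.5,1))
E
```

```text
clock: 20.08
tcp_pos: [0.5464, 0.0217, 0.0775]
orientation: [0.276, -3.087, 0.004]
contact_force: [0.6, 0.2, -1.7]
grip_width: 0.0166
gripper_force: 60.0
lid c [0.5424 0.0209 0.0679] elev 77.82118596896274 yaw 10.012804498495177 ytilt 0.05473583884936885
tcp [0.5442 0.0203 0.0713] toolz [ 0.0643  0.012  -0.9979]
t 20.07 shift-now [ 2.1755 -0.9697  6.3608] turn [ 0.0515 -6.1788  0.0629] shift-after [ 2.8465 -0.9668  6.0906]
tcp [0.5426 0.02   0.0658] toolz [ 0.1496  0.0274 -0.9884]
t 20.07 shift-now [ 3.5201 -0.9765 11.8408] turn [  0.051  -11.1788   0.0581] shift-after [ 5.748  -0.971  10.9347]
```

```bash
python3 -m jog '[{"fingers":0.01,"x":0.0007,"y":-0.0005,"z":0.002,"rx":0,"ry":-2,"rz":0},{"fingers":0.01,"x":0.0007,"y":0,"z":0.002,"rx":0,"ry":-2,"rz":0},{"fingers":0.01,"x":0.0007,"y":0,"z":0.002,"rx":0,"ry":-2,"rz":0},{"fingers":0.01,"x":0,"y":0,"z":0,"rx":0,"ry":0,"rz":0},{"fingers":0.01,"x":0,"y":0,"z":0,"rx":0,"ry":0,"rz":0}]' 60; python3 - <<'E'
from h import *
lidnow();print(r.get_obs()["joints"]);lidto(*boxc(65.5,0.5,6));lidto(*boxc(65.5,0.5,1))
E
```

```text
clock: 20.7
tcp_pos: [0.5448, 0.0209, 0.0718]
orientation: [-0.275, 3.067, 0.011]
contact_force: [0.1, -0.2, -1.2]
grip_width: 0.0167
gripper_force: 60.1
lid c [0.5418 0.0204 0.0618] elev 83.82505221648238 yaw 9.774588821653031 ytilt 0.05361735680129663
[-0.55    0.4993  0.5075  2.0688 -0.4308  0.6083  1.9991]
tcp [0.5442 0.0203 0.0713] toolz [ 0.0643  0.012  -0.9979]
t 20.7 shift-now [ 0.7506 -0.5443  0.4749] turn [ 0.0579 -0.1748  0.0665] shift-after [ 0.7514 -0.5447  0.4731]
tcp [0.5426 0.02   0.0658] toolz [ 0.1496  0.0274 -0.9884]
t 20.7 shift-now [ 2.6609 -0.5512  5.7841] turn [ 0.0574 -5.1748  0.0616] shift-after [ 3.1712 -0.5486  5.5211]
```

```bash
python3 -m jog '[{"fingers":0.01,"x":0.0007,"y":0,"z":0.002,"rx":0,"ry":-1.7,"rz":0},{"fingers":0.01,"x":0.0007,"y":0,"z":0.002,"rx":0,"ry":-1.7,"rz":0},{"fingers":0.01,"x":0.0007,"y":0,"z":0.002,"rx":0,"ry":-1.7,"rz":0},{"fingers":0.01,"x":0,"y":0,"z":0,"rx":0,"ry":0,"rz":0},{"fingers":0.01,"x":0,"y":0,"z":0,"rx":0,"ry":0,"rz":0}]' 60; python3 - <<'E'
from h import *
lidnow();print(r.get_obs()["joints"]);lidto(*boxc(65.5,0,0))
E
```

```text
clock: 21.32
tcp_pos: [0.5434, 0.0205, 0.0657]
orientation: [-0.267, 2.979, 0.022]
contact_force: [-2.0, -0.2, 2.0]
grip_width: 0.0167
gripper_force: 60.5
lid c [0.5413 0.0202 0.0555] elev 88.91833086926475 yaw 7.675748899843256 ytilt 0.048858864733483574
[-0.5191  0.4679  0.4601  2.1392 -0.4831  0.4704  2.0522]
tcp [0.5424 0.0199 0.0642] toolz [ 0.1666  0.0304 -0.9856]
t 21.32 shift-now [ 1.3265 -0.4116  1.2889] turn [ 0.0578 -1.0807  0.0552] shift-after [ 1.3502 -0.4116  1.2641]
```

```bash
python3 -m jog '[{"fingers":0.01,"x":0.001,"y":0,"z":0.0012,"rx":0,"ry":-1,"rz":0},{"fingers":0.01,"x":0,"y":0,"z":0,"rx":0,"ry":0,"rz":0},{"fingers":0.01,"x":0,"y":0,"z":0,"rx":0,"ry":0,"rz":0}]' 60; python3 - <<'E'
from h import *
lidnow();lidto(*boxc(65,0,0))
E
```

```text
clock: 21.7
tcp_pos: [0.543, 0.0206, 0.0645]
orientation: [-0.265, 2.96, 0.025]
contact_force: [2.5, 1.0, 2.7]
grip_width: 0.0177
gripper_force: 60.5
lid c [0.5411 0.0202 0.0542] elev 89.95244539343902 yaw -96.50757230727957 ytilt 0.045534360719693794
tcp [0.5419 0.0199 0.0642] toolz [ 0.1666  0.0304 -0.9856]
t 21.7 shift-now [ 1.2254 -0.4912  0.0377] turn [0.0539 0.0136 0.0447] shift-after [ 1.225  -0.4922  0.0384]
```

```bash
python3 -m jog '[{"fingers":0.03,"x":0,"y":0,"z":0,"rx":0,"ry":0,"rz":0},{"fingers":0.045,"x":0,"y":0,"z":0,"rx":0,"ry":0,"rz":0},{"fingers":0.045,"x":0,"y":0,"z":0,"rx":0,"ry":0,"rz":0},{"fingers":0.045,"x":0,"y":0,"z":-0.02,"rx":0,"ry":0,"rz":0},{"fingers":0.045,"x":0,"y":0,"z":-0.04,"rx":0,"ry":0,"rz":0},{"fingers":0.045,"x":0,"y":0,"z":-0.06,"rx":0,"ry":0,"rz":0},{"fingers":0.045,"x":0,"y":0.06,"z":-0.05,"rx":0,"ry":0,"rz":0},{"fingers":0.045,"x":0,"y":0.06,"z":0,"rx":0,"ry":0,"rz":0}]' 60; python3 -m jog '[{"fingers":0.045,"x":0,"y":0.06,"z":0,"rx":0,"ry":0,"rz":0},{"fingers":0.045,"x":0,"y":0.05,"z":0,"rx":0,"ry":0,"rz":0},{"fingers":0.045,"x":0,"y":0,"z":0,"rx":0,"ry":0,"rz":0}]'; python3 - <<'E'
from h import *
x=Ro.from_euler('z',BY,degrees=True).as_matrix()
ims=[]
for n in("scene","top"):
    p,d=r.grab_frame(n);ims.append(p)
    print(n,[(np.round((np.array(q["xyz"])-BS)@x,4).tolist(),round(q["score"],2)) for q in r.landmark_of("lid_centre",n) if .45<q["xyz"][0]<.65 and abs(q["xyz"][1]-.02)<.1])
    b=(box(cloud(n,d),[.44,-.1,.03],[.66,.14,.12])-BS)@x
    f=b[(b[:,2]>-.001)&(b[:,2]<.008)&(abs(b[:,0])<.05)&(abs(b[:,1])<.046)];A=np.c_[f[:,:2],np.ones(len(f))];s=np.linalg.lstsq(A,f[:,2],rcond=None)[0];print("face slope,z",s,len(f))
    k=b[(b[:,2]>.027)&(b[:,2]<.045)&(abs(b[:,0])<.04)&(abs(b[:,1])<.02)];print("bar",len(k),cv2.minAreaRect((k[:,:2]*1e3).astype(np.float32)))
o=np.hstack([ims[0][190:300,250:380],ims[1][200:310,280:410]]);cv2.imwrite("pics/end.png",cv2.resize(o[:,:,::-1],(800,338),interpolation=2))
E
```

```text
clock: 22.7
tcp_pos: [0.4981, 0.1221, 0.2253]
orientation: [-0.258, 2.956, 0.029]
contact_force: [0.7, 1.1, 0.0]
grip_width: 0.0452
gripper_force: 0.0
clock: 23.08
tcp_pos: [0.4755, 0.2345, 0.2219]
orientation: [-0.277, 2.961, 0.026]
contact_force: [-0.2, -0.5, -0.2]
grip_width: 0.0449
gripper_force: 0.0
scene [([-0.0039, 0.0008, 0.0036], 0.95), ([0.001, 0.0033, 0.0016], 0.29)]
face slope,z [0.006  0.0009 0.0041] 585
bar 131 ((1.9840068817138672, -1.0416498184204102), (54.883628845214844, 20.56420135498047), 2.044922113418579)
top [([0.0012, -0.0009, -0.0003], 0.89)]
face slope,z [-0.001  -0.0003  0.0042] 1778
bar 219 ((0.18816757202148438, 0.6788864135742188), (18.187702178955078, 49.31945037841797), 89.8916244506836)
```

View pics/end.png

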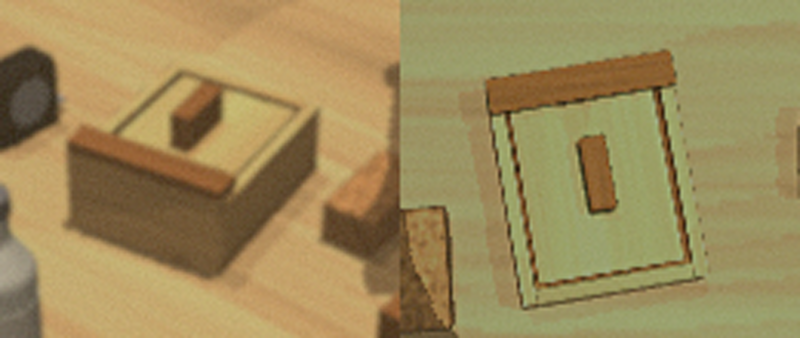

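The lid lies flat inside the walls with one end under the lip and the bar up (left panel (197,115), right panel (597,175)). Its face is level and at the right height, so I'm handing in.

```bash
python3 -c "
from bench import r
print(r.hand_in())"
```

```text
the job is handed in; nothing more can be done
None
```

The lid was leaned on the sloped rest and let go, then taken again and laid flat in the kit box with one end under the lip and its bar up. My last camera check put it within about 2 mm of its seat. I handed the job in at about 23 s; no verdict was returned.

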